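# Vent the leak tester and unload the housing

## Robot

A 6-joint arm with a two-finger parallel gripper is mounted at the origin on the work surface. World frame = base frame: x ahead of the robot, y to its left, z up, the work surface at z = 0. Lengths are in mm, angles in rad, forces in N, time in s.
With the tool pointing down it reaches from about 275 to 1000 mm from the base axis. Payload 8.4 kg.
Tool frame: the origin (TCP) lies between the finger pads; the fingertips stand 17 mm ahead of it and the grasp point (between the pads) lies 2 mm behind it; z points along the fingers, y is the line along which they close (so a half turn about z gives the same grasp; the last joint's range is limited). The gripper opens to 85 mm and grips with 20 to 120 N. Pads are 22 mm wide; open, the fingers measure 114 mm over their backs; the gripper's body (76 mm by 85 mm) begins 54 mm behind the grasp point. The pads swing forward as they close: fully open they stand 13 mm farther back than shut.
Start: joints at [1.19, 0.353, 1.633, -0, 1.155, -0.002], TCP at [231.127, 580.696, 248.281] pointing down, gripper open.
Joint ranges: [-2.63, 2.63], [-0.92, 2.1], [0.06, 2.66], [-1.3, 4.44], [0, 2.69], [-3.02, 3.02]. Speed limits (rad/s): [2.22, 2.22, 2.79, 3.14, 3.14, 3.14].

## Interface

Orientations are given as [roll, pitch, yaw] about the fixed x, y, z axes, in that order (R = Rz(yaw) Ry(pitch) Rx(roll)).
In Python, from rig import sense, grab_frame, sign_off gives the robot as it stands. The module is installed in compiled form; this text tells all that it offers.
- The arm moves only by the tool send_rows, never from a script. Its argument "moves" is a list that holds one entry, the list of rows, each a list of 7 numbers: the shift along the world's x, y, z in m, then the turn, a rotation vector about the world's x, y, z in rad, then the opening, from -1 (shut) to 1 (fully open). In form: [[[dx, dy, dz, rx, ry, rz, jaw], ...]]. A call has 1 to 10 rows; each row shifts and turns the commanded pose from where the row before left it; what a row does not reach is not made up. A row lasts 1/10 s, in which the tool goes at most 50 mm and 8.59 degrees, less where a joint would pass 70% of its speed; a pose out of reach is approached as far as the arm can. A call with a gripper value outside its range is refused whole. The fingers move at their own pace and stop on an object; "grip_force" is the grip in N (left out, the last holds). Time passes only in rows, so rows that do not move let the fingers close. It gives the time, the measured TCP pose, the force, the opening and the grip force at its end, in the units of the state.
- sense(): the state, without advancing time (a new reading comes with each control period).
- grab_frame(name): name is "scene" or "side" or "wrist"; returns a dict with "img" (420x560x3 uint8, red, green, blue), "mtx" (3x3 intrinsics, pixels), "dist" ([k1, k2, p1, p2, k3] as OpenCV has them; the pictures are not rectified), "rvec" (rotation vector, rad) and "tvec" (3), from world to camera coordinates, as OpenCV has them; the wrist camera has in their place "T_tool_cam" (4x4, takes a point from camera to tool coordinates, whose origin is the TCP and whose axes are the flange's). Camera axes: x right, y down, z forward; pixel columns grow to the right and rows downward; lengths in mm; the calibration is good to about 2 mm. A picture is of the moment at which its call begins: read the wrist's pose just before it. There is no depth.
- sign_off(): hands the job in; it is judged then, once.
The state is a dict: "clock": time; "qpos": joint angles; "qvel": joint speeds; "joint_efforts": joint torques, N m; "eef_pos": TCP position; "tcp_rot": TCP orientation; "contact_force": force on the tool from outside, world axes, zero at the start; "wrist_torque": the same for the moment, N m; "opening": opening from 0.0 (shut) to 1.0 (fully open); "grasp_force": force on a finger pad.
Only numpy, scipy, OpenCV 4.12 (cv2) and the standard library are available. Lean on these libraries where they do the work, as an engineer would, in place of code of your own. Each camera call takes 0.05 s, during which the arm holds its last target. There are 200 camera calls.

## Task

The leak test is over. First press the big button on the sloping console fully down and let it come back up, to vent the tester; only then pull the tester's drawer out as far as it goes, lift the flanged housing out of it and set it down upright on the floor of the open tray, holding it until it stands (do not drop or tip it). Leave the drawer open for the next part, the button up, and do not disturb the wrench, ring, carton and jar.

Things in the scene. Friction and masses are not known exactly. Their poses are not given: they have to be found in the camera images.
- console: Fixed grey control console, 180 mm wide (y), 180 mm deep (x -72 to +108), 128 mm high at its back. Origin: on the bench, under the middle of its sloping face. The face looks to the robot (console -x); its normal leans 35 degrees from vertical towards -x; its middle is 80 mm up.
- drop_guard (a point): Middle of the console's drop-guard: a 12 mm round steel bar, 160 mm long along the console's y, at x = -17, z = 222 mm of the console, straight above the button, on side bars (y = +-80 mm) that run back to posts at x = +88 mm. It bars a vertical approach to the button: come in tilted, along the button's axis.
- vent_top (a point): Centre of the pressing face of the one push button on the console: a black disc 60 mm in diameter standing 26 mm above the middle of the sloping face (steel collar 76 mm in diameter, 12 mm high). Its z axis is the outward normal (35 degrees from vertical towards the console's -x); the button goes down along -z. Moves with the button.
- vent (a joint): Travel of the push button in m: 0 up, 0.010 fully down; spring, about 1.2 N to start and 4 N fully down.
- tester: Fixed low grey leak-test unit, 240 x 240 mm, 115 mm high, with one drawer in its front (-x) side and a gauge block on the rear of its top (from x = +55 mm, up to 203 mm high). Origin: on the bench under its centre; the drawer slides out to its -x. Closed front face at x = -120 mm.
- tester_drawer0 (a joint): Opening of the drawer in m: 0 shut, 0.166 fully out at its stop. The drawer stays where it is left; inside it is 195 mm (x) by 198 mm (y), wall tops 93 mm and floor 22 mm above the bench.
- drawer_handle (a point): Middle of the drawer's bar handle: a steel bar 11 mm thick and 120 mm long along the tester's y, its axis 35 mm in front of the drawer's face and about 91 mm above the bench (24 mm below the tester's top), carried by two 8 mm stems 51 mm either side of the middle. Moves with the drawer.
- housing: Loose aluminium flanged housing, 0.45 kg: square flange 84 x 84 x 12 mm below, round hub 52 mm in diameter above, 74 mm high in all. Origin: centre of its underside, z up. Starts inside the shut drawer, flange down.
- tray: Loose open blue plastic tray, 220 mm (x) by 180 mm (y), 50 mm high, walls and floor 5 mm. Origin: centre of its underside.
- wrench: Bystander: steel spanner about 180 mm long lying on the bench; origin under its middle.
- race: Bystander: flat steel ring 80 mm outside diameter, 20 mm high; origin at the centre of its underside.
- carton: Bystander: cardboard carton 90 x 90 x 75 mm; origin at the centre of its underside.
- jar: Bystander: grey closed jar, 72 mm in diameter, 95 mm high; origin at the centre of its underside.

How it is judged:
By the outcome, as a careful person would: the job done as asked, in the order asked, and still so for the second after the job is handed in, with the robot touching nothing.
It also fails if it takes over 72 s, if anything falls off the work surface, if the arm or the gripper's body presses on something with over 40 N, if the wrist force passes 120 N, or if a joint passes its speed limit or range.

## Working session

There is one attempt and no reset: what is moved stays moved. The work goes in short steps, Python scripts to look and compute and a tool call to move; the robot and the scene stay as the last step left them, time stands still between calls to the robot, and variables do not carry over. Pictures are saved under pics/ and viewed, at most 10 in all, crops included, and the job is handed in when it is done.

Besides the shell and the picture viewer there is one more tool, called after "Call:" as name(argument=value, ...) on one line, values as JSON. send_rows: Moves the arm, as the interface text tells. Its arguments: {"type":"object","properties":{"moves":{"type":"array"},"grip_force":{"type":"number"}},"required":["moves"]}

```bash
mkdir -p pics
cat > h.py <<'E'
import numpy as np, cv2
from rig import sense, grab_frame, sign_off
from scipy.spatial.transform import Rotation as R
def cam(f):
    if 'rvec' in f:
        Rm=cv2.Rodrigues(np.array(f['rvec'],float))[0]; t=np.array(f['tvec'],float).ravel()
        return Rm.T, -Rm.T@t   # cam->world rot, centre
    s=f['s']; T=np.array(f['T_tool_cam']); Rt=R.from_euler('xyz',s['tcp_rot']).as_matrix()
    return Rt@T[:3,:3], Rt@T[:3,3]+np.array(s['eef_pos'])
def grab(n):
    s=sense(); f=grab_frame(n); f['s']=s; return f
def ray(f,uv):
    Rc,c=cam(f)
    p=cv2.undistortPoints(np.array(uv,float).reshape(-1,1,2),np.array(f['mtx'],float),np.array(f['dist'],float)).reshape(-1,2)
    d=np.c_[p,np.ones(len(p))]@Rc.T
    return c,d/np.linalg.norm(d,axis=1)[:,None]
def onz(f,uv,z):
    c,d=ray(f,uv); return c+d*((z-c[2])/d[:,2])[:,None]
def tri(f1,a,f2,b):
    c1,d1=ray(f1,a);c2,d2=ray(f2,b);out=[]
    for u,v in zip(d1,d2):
        t=np.linalg.lstsq(np.c_[u,-v],c2-c1,rcond=None)[0]
        out.append(np.r_[(c1+u*t[0]+c2+v*t[1])/2,np.linalg.norm(c1+u*t[0]-c2-v*t[1])])
    return np.array(out)
def proj(f,P):
    Rc,c=cam(f); rv=cv2.Rodrigues(Rc.T)[0]; return cv2.projectPoints(np.array(P,float).reshape(-1,1,3),rv,-Rc.T@c,np.array(f['mtx'],float),np.array(f['dist'],float))[0].reshape(-1,2)
def save(f,n): np.save('pics/%s.npy'%n,f,allow_pickle=True); cv2.imwrite('pics/%s.png'%n,f['img'][:,:,::-1])
def load(n): return np.load('pics/%s.npy'%n,allow_pickle=True).item()
E
python3 - <<'E'
from h import *
for n in('scene','side','wrist'):
    f=grab(n); save(f,n+'0'); print(n,cam(f)[1].round(0),cam(f)[0].round(2).tolist())
print(sense())
E
```

```text
scene [1176. -740.  780.] [[0.79, 0.34, -0.51], [0.62, -0.43, 0.66], [0.0, -0.83, -0.55]]
side [ 103. -570.  780.] [[0.77, -0.41, 0.5], [-0.64, -0.49, 0.58], [0.01, -0.77, -0.64]]
wrist [153. 609. 374.] [[0.37, 0.88, 0.3], [0.93, -0.35, -0.12], [-0.0, 0.32, -0.95]]
{'clock': 0.15, 'qpos': array([ 1.18958500e+00,  3.53525341e-01,  1.63394795e+00, -2.30376018e-05,
        1.15522038e+00, -2.37773944e-03]), 'qvel': array([-0.00049061, -0.00193675, -0.0035097 ,  0.00049257, -0.00139256,
       -0.00210092]), 'joint_efforts': array([-6.96147945e-04, -6.05634999e+01, -3.42338490e+01, -1.32339310e-04,
        6.06010333e-03, -4.59489854e-05]), 'eef_pos': array([231.01297924, 580.36715638, 247.71804242]), 'tcp_rot': array([-3.14049158e+00,  1.84484779e-05,  2.76276839e+00]), 'contact_force': array([-0.28178056,  0.06357837,  0.32926966]), 'wrist_torque': array([ 0.00135455, -0.06336113,  0.01556616]), 'grasp_force': 0.0, 'opening': 1.0002535734242308}
```

View pics/scene0.png

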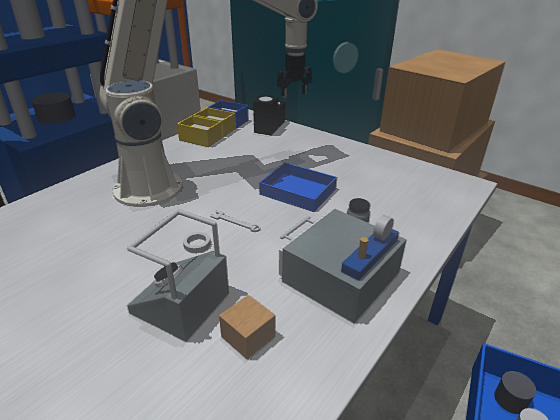

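View pics/side0.png

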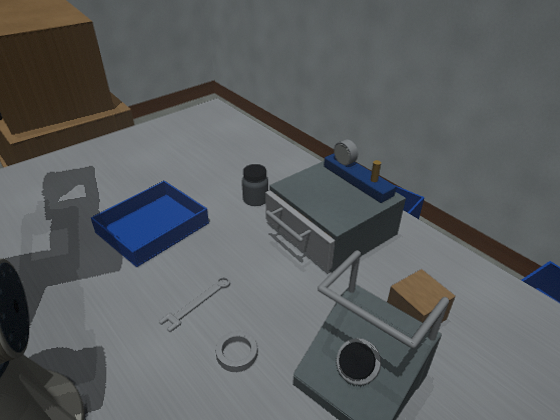

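The side picture shows the console's button near (358,361), the guard bar from (322,289) to (416,341), the drawer handle near (292,225) and the tray near (150,222). I'll enlarge the relevant parts.

Run:
```python
import cv2
a=cv2.imread('pics/side0.png')[145:415,250:470]; b=cv2.imread('pics/scene0.png')[170:370,120:420]
a=cv2.convertScaleAbs(a,alpha=1.5); b=cv2.convertScaleAbs(b,alpha=1.5)
cv2.imwrite('pics/sidec.png',cv2.resize(a,None,fx=2.2,fy=2.2,interpolation=2))
cv2.imwrite('pics/scenec.png',cv2.resize(b,None,fx=2.6,fy=2.6,interpolation=2))
```

```text
(no output)
```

View pics/sidec.png

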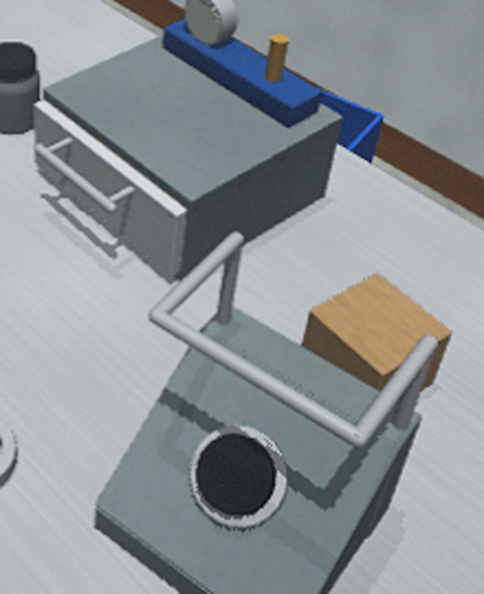

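View pics/scenec.png

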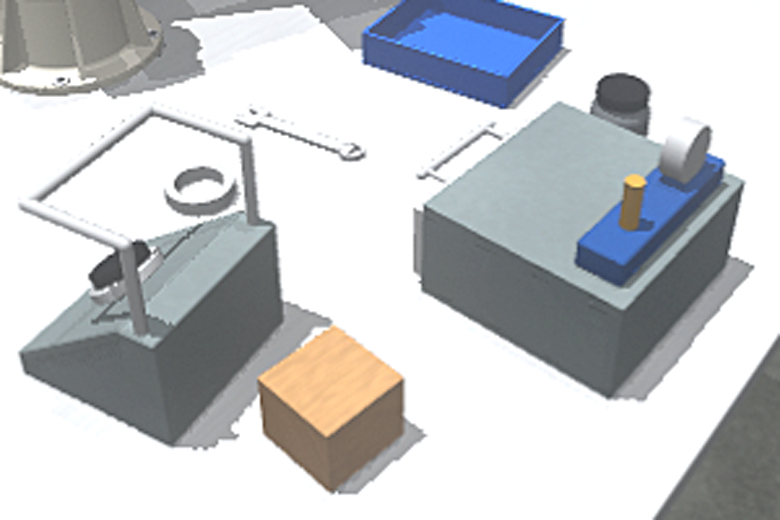

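Side: button centre (357,360), guard ends (322,288) and (412,343), handle ends (268,214) and (302,239). Scene: guard ends (130,249) and (180,212), handle ends (282,238) and (310,218), and the tester top corners are clear.

Run:
```python
from h import *
np.set_printoptions(suppress=True,precision=1)
S=load('side0');C=load('scene0')
s=lambda *p:[(250+x/2.2,145+y/2.2) for x,y in p]; c=lambda *p:[(120+x/2.6,170+y/2.6) for x,y in p]
g=tri(S,s((158,315),(357,436)),C,c((155,110),(25,205))); print('guard',g, np.linalg.norm(g[0,:3]-g[1,:3]))
print('guard z222',onz(S,s((158,315),(357,436)),222),onz(C,c((155,110),(25,205)),222))
m=cv2.inRange(S['img'],(0,0,0),(45,45,45)); n,l,st,ce=cv2.connectedComponentsWithStats(m)
k=l[360,357]; print('btn',ce[k],st[k]); print('btn pt',onz(S,[ce[k]],101.3))
h=tri(S,s((40,153),(115,206)),C,c((493,126),(422,176))); print('handle',h,onz(S,s((40,153),(115,206)),91),onz(C,c((493,126),(422,176)),91))
t=onz(C,c((425,208),(615,303),(742,182),(560,103)),115); print('tester',t,t.mean(0),[np.linalg.norm(t[i]-t[i-1]) for i in range(4)])
print('side tester',onz(S,s((48,95),(187,200),(342,117)),115))
for f,(x0,x1,y0,y1) in((S,(80,220,170,280)),(C,(250,345,155,215))):
    hsv=cv2.cvtColor(f['img'],cv2.COLOR_RGB2HSV); m=cv2.inRange(hsv,(105,120,40),(125,255,255)); q=np.zeros_like(m); q[y0:y1,x0:x1]=m[y0:y1,x0:x1]
    q=cv2.morphologyEx(q,cv2.MORPH_CLOSE,np.ones((5,5))); ct=max(cv2.findContours(q,0,2)[0],key=cv2.contourArea); hu=cv2.approxPolyDP(cv2.convexHull(ct),3,True).reshape(-1,2); print(hu.tolist(),'\n',onz(f,hu,50),'\n',onz(f,hu,0))
```

```text
guard [[ 484.3 -231.8  218.5    1. ]
 [ 509.1 -390.6  220.3    1.4]] 160.68720623984726
guard z222 [[ 481.7 -234.5  222. ]
 [ 508.2 -390.4  222. ]] [[ 488.4 -234.4  222. ]
 [ 511.4 -392.5  222. ]]
btn [356.8 360.5] [ 339  342   37   38 1049]
btn pt [[ 496.5 -314.1  101.3]]
handle [[641.9 101.   83.7   6.4]
 [639.  -23.7  90.7   0.3]] [[634.1  89.7  91. ]
 [638.9 -23.7  91. ]] [[646.   97.2  91. ]
 [639.4 -24.3  91. ]]
tester [[691.1 -87.6 115. ]
 [899.4 -88.3 115. ]
 [915.9 142.5 115. ]
 [697.6 151.3 115. ]] [801.   29.5 115. ] [np.float64(238.96350039141853), np.float64(208.36794475681126), np.float64(231.37185022210392), np.float64(218.38505788849992)]
side tester [[686.6 139.9 115. ]
 [680.3 -81.1 115. ]
 [904.6 -92.8 115. ]]
[[206, 208], [207, 223], [137, 266], [95, 232], [91, 219], [162, 181]] 
 [[561.3 249.2  50. ]
 [530.7 198.3  50. ]
 [333.6 173.1  50. ]
 [310.6 337.9  50. ]
 [323.1 389.7  50. ]
 [534.9 423.8  50. ]] 
 [[592.7 305.3   0. ]
 [560.  250.9   0. ]
 [349.4 224.   -0. ]
 [324.8 400.1   0. ]
 [338.1 455.5   0. ]
 [564.5 491.9  -0. ]]
[[260, 181], [283, 163], [336, 177], [313, 211], [275, 198]] 
 [[347.2 228.9  50. ]
 [327.2 388.8  50. ]
 [542.1 421.2  50. ]
 [599.7 187.6  50. ]
 [458.3 173.4  50. ]] 
 [[290.4 295.1   0. ]
 [269.1 466.    0. ]
 [498.7 500.7   0. ]
 [560.3 251.    0. ]
 [409.2 235.9  -0. ]]
```

```bash
cat >> h.py <<'E'
def tgt(z,x):
    z=np.array(z,float);z/=np.linalg.norm(z);x=np.array(x,float);x-=z*(x@z);x/=np.linalg.norm(x)
    return np.c_[x,np.cross(z,x),z]
def delta(Rg,P):
    s=sense();rv=R.from_matrix(Rg@R.from_euler('xyz',s['tcp_rot']).as_matrix().T).as_rotvec()
    d=(np.array(P)-s['eef_pos'])/1000;print('t',s['clock'],'d',d.round(4),'rv',rv.round(4),'|d|',np.linalg.norm(d).round(3),'|rv|',np.linalg.norm(rv).round(3))
    print('F',s['contact_force'].round(1),'q',s['qpos'].round(2),'tcp',s['eef_pos'].round(1),'op',round(s['opening'],2))
yw=.152; n=np.array([-np.sin(.611)*np.cos(yw),-np.sin(.611)*np.sin(yw),np.cos(.611)])
B=np.array([497.5,-313.5,101.3]); RB=tgt(-n,[-np.sin(yw),np.cos(yw),0])
E
python3 - <<'E'
from h import *
print(n); delta(RB,B+n*150); print(B+n*150, (np.array([430,100,300])-sense()['eef_pos'])/1e3)
E
```

```text
[-0.56707234 -0.086865    0.81907474]
t 0.15 d [ 0.1814 -0.9069 -0.0236] rv [ 0.3983 -0.5007 -1.0061] |d| 0.925 |rv| 1.192
F [-0.3  0.1  0.3] q [ 1.19  0.35  1.63 -0.    1.16 -0.  ] tcp [231.  580.4 247.7] op 1.0
[ 412.43914882 -326.52975073  224.1612111 ] [ 0.19898702 -0.48036716  0.05228196]
```

Call:
send_rows(moves=[[[0.02, -0.045, 0.006, 0.02, -0.025, -0.05, -1], [0.02, -0.045, 0.006, 0.02, -0.025, -0.05, -1], [0.02, -0.045, 0.006, 0.02, -0.025, -0.05, -1], [0.02, -0.045, 0.006, 0.02, -0.025, -0.05, -1], [0.02, -0.045, 0.006, 0.02, -0.025, -0.05, -1], [0.02, -0.045, 0.006, 0.02, -0.025, -0.05, -1], [0.02, -0.045, 0.006, 0.02, -0.025, -0.05, -1], [0.02, -0.045, 0.006, 0.02, -0.025, -0.05, -1], [0.02, -0.045, 0.006, 0.02, -0.025, -0.05, -1], [0.02, -0.045, 0.006, 0.02, -0.025, -0.05, -1]]])

```text
clock: 1.15
eef_pos: [431.3, 128.9, 308.8]
tcp_rot: [2.833, 0.082, 2.244]
contact_force: [0.1, 0.0, -0.3]
opening: 0.003
grasp_force: 0.0
```

Call:
send_rows(moves=[[[0, -0.045, -0.008, 0.02, -0.025, -0.05, -1], [0, -0.045, -0.008, 0.02, -0.025, -0.05, -1], [0, -0.045, -0.008, 0.02, -0.025, -0.05, -1], [0, -0.045, -0.008, 0.02, -0.025, -0.05, -1], [0, -0.045, -0.008, 0.02, -0.025, -0.05, -1], [0, -0.045, -0.008, 0.02, -0.025, -0.05, -1], [0, -0.045, -0.008, 0.02, -0.025, -0.05, -1], [0, -0.045, -0.008, 0.02, -0.025, -0.05, -1], [0, 0, 0, 0, 0, 0, -1]]])

```text
clock: 2.05
eef_pos: [430.4, -234.4, 243.3]
tcp_rot: [2.586, 0.029, 1.822]
contact_force: [0.4, 1.1, 0.7]
opening: -0.003
grasp_force: 0.0
```

Run:
```python
from h import *
delta(RB,B+n*150)
f=grab('wrist');save(f,'w1')
S=load('side0');print(proj(f,[B]))
```

```text
t 2.05 d [-0.018  -0.0921 -0.0191] rv [ 0.0397 -0.0482 -0.0982] |d| 0.096 |rv| 0.116
F [0.4 1.1 0.7] q [-0.8   0.02  2.19  0.72  0.75 -1.55] tcp [ 430.4 -234.4  243.3] op -0.0
[[238.74055733 292.80783309]]
```

View pics/w1.png

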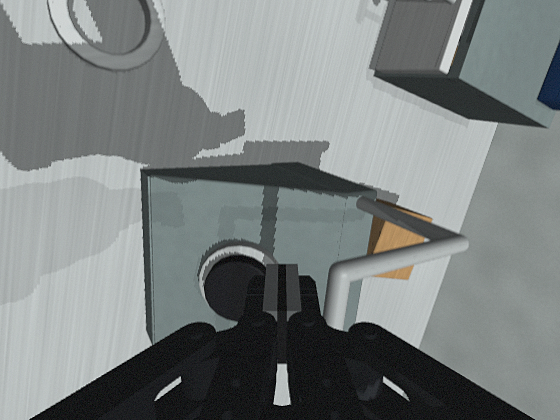

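The wrist picture shows the button around (237,288), against (239,293) predicted, so the estimate holds. The guard lies clear to the right.

Call:
send_rows(moves=[[[-0.006, -0.031, -0.0064, 0.0132, -0.016, -0.0327, -1], [-0.006, -0.031, -0.0064, 0.0132, -0.016, -0.0327, -1], [-0.006, -0.031, -0.0064, 0.0132, -0.016, -0.0327, -1], [0, 0, 0, 0, 0, 0, -1]]])

```text
clock: 2.5
eef_pos: [412.9, -323.9, 224.6]
tcp_rot: [2.531, 0.0, 1.729]
contact_force: [0.1, 0.0, 0.6]
opening: -0.002
grasp_force: 0.0
```

Run:
```python
from h import *
delta(RB,B+n*40);print(n*.01)
```

```text
t 2.5 d [ 0.0619  0.007  -0.0905] rv [ 0.0003 -0.0004 -0.0061] |d| 0.11 |rv| 0.006
F [0.1 0.  0.6] q [-1.    0.14  2.13  0.84  0.79 -1.74] tcp [ 412.9 -323.9  224.6] op -0.0
[-0.00567072 -0.00086865  0.00819075]
```

Call:
send_rows(moves=[[[0.0155, 0.0018, -0.0226, 0, 0, -0.0015, -1], [0.0155, 0.0018, -0.0226, 0, 0, -0.0015, -1], [0.0155, 0.0018, -0.0226, 0, 0, -0.0015, -1], [0.0155, 0.0018, -0.0226, 0, 0, -0.0015, -1], [0, 0, 0, 0, 0, 0, -1], [0.0028, 0.0004, -0.0041, 0, 0, 0, -1], [0.0028, 0.0004, -0.0041, 0, 0, 0, -1], [0.0028, 0.0004, -0.0041, 0, 0, 0, -1], [0, 0, 0, 0, 0, 0, -1], [0, 0, 0, 0, 0, 0, -1]]])

```text
clock: 3.5
eef_pos: [482.6, -312.7, 122.3]
tcp_rot: [2.532, -0.0, 1.726]
contact_force: [-4.6, 1.1, -8.2]
opening: -0.001
grasp_force: 0.0
```

Call:
send_rows(moves=[[[0.0028, 0.0004, -0.0041, 0, 0, 0, -1], [0.0028, 0.0004, -0.0041, 0, 0, 0, -1], [0, 0, 0, 0, 0, 0, -1], [0, 0, 0, 0, 0, 0, -1]]])

```text
clock: 3.9
eef_pos: [489.8, -313.5, 114.8]
tcp_rot: [2.53, 0.001, 1.725]
contact_force: [-0.1, -0.4, 2.1]
opening: 0.0
grasp_force: 0.8
```

Run:
```python
from h import *
delta(RB,B+n*17)
s=sense();print('ax',(s['eef_pos']-B)@n, s['contact_force']@n)
```

```text
t 3.9 d [-0.002  -0.0015  0.0004] rv [ 0.0009  0.0011 -0.0021] |d| 0.002 |rv| 0.003
F [-0.1 -0.4  2.1] q [-0.85  0.4   2.13  1.14  0.56 -1.98] tcp [ 489.8 -313.5  114.8] op 0.0
ax 15.442403331941462 1.8030002782128194
```

Call:
send_rows(moves=[[[0.0028, 0.0004, -0.0041, 0, 0, 0, -1], [0, 0, 0, 0, 0, 0, -1], [0, 0, 0, 0, 0, 0, -1], [0, 0, 0, 0, 0, 0, -1]]])

```text
clock: 4.3
eef_pos: [492.1, -312.9, 110.3]
tcp_rot: [2.53, 0.001, 1.725]
contact_force: [-0.5, -2.3, 4.1]
opening: -0.002
grasp_force: 1.5
```

Call:
send_rows(moves=[[[0.0022, 0.0003, -0.0033, 0, 0, 0, -1], [0, 0, 0, 0, 0, 0, -1], [0, 0, 0, 0, 0, 0, -1], [0, 0, 0, 0, 0, 0, -1]]])

```text
clock: 4.7
eef_pos: [494.0, -312.6, 107.5]
tcp_rot: [2.53, 0.001, 1.725]
contact_force: [-10.8, 0.4, 17.3]
opening: 0.001
grasp_force: 10.3
```

Run:
```python
from h import *
delta(RB,B+n*7)
s=sense();print('ax',(s['eef_pos']-B)@n, s['contact_force']@n)
```

```text
t 4.7 d [-0.0005 -0.0015 -0.0005] rv [ 0.0007  0.001  -0.0019] |d| 0.002 |rv| 0.002
F [-10.8   0.4  17.3] q [-0.84  0.41  2.13  1.17  0.55 -2.  ] tcp [ 494.  -312.6  107.5] op 0.0
ax 6.991803805986264 20.28721083921093
```

The force rose to 20 N with the button at 10 mm travel, so it's at its stop. Retreating along the axis.

Call:
send_rows(moves=[[[-0.0057, -0.0009, 0.0082, 0, 0, 0, -1], [-0.0113, -0.0017, 0.0164, 0, 0, 0, -1], [-0.0227, -0.0035, 0.0328, 0, 0, 0, -1], [-0.0227, -0.0035, 0.0328, 0, 0, 0, -1], [-0.0227, -0.0035, 0.0328, 0, 0, 0, -1], [-0.0227, -0.0035, 0.0328, 0, 0, 0, -1], [0, 0, 0, 0, 0, 0, -1]]])

```text
clock: 5.4
eef_pos: [385.4, -330.7, 266.1]
tcp_rot: [2.529, 0.006, 1.723]
contact_force: [0.4, -0.5, -0.8]
opening: -0.0
grasp_force: 0.0
```

```bash
cat >> h.py <<'E'
ty=-.03; RT=tgt([0,0,-1],[-np.sin(ty),np.cos(ty),0])
E
python3 - <<'E'
from h import *
f=grab('side');m=cv2.inRange(f['img'],(0,0,0),(45,45,45)); nn,l,st,ce=cv2.connectedComponentsWithStats(m)
print(l[360,357],ce[l[360,357]],st[l[360,357]])
delta(RT,[560,36,320])
E
```

```text
311 [356.79942693 360.53199618] [ 339  342   37   38 1047]
t 5.45 d [0.1742 0.3661 0.0557] rv [-0.0338  0.6118 -0.178 ] |d| 0.409 |rv| 0.638
F [-0.4 -0.1  0.2] q [-1.06  0.07  2.11  0.77  0.88 -1.69] tcp [ 385.8 -330.1  264.3] op 0.0
```

Call:
send_rows(moves=[[[0.0174, 0.0366, 0.0056, -0.0034, 0.0612, -0.0178, -0.4], [0.0174, 0.0366, 0.0056, -0.0034, 0.0612, -0.0178, -0.4], [0.0174, 0.0366, 0.0056, -0.0034, 0.0612, -0.0178, -0.4], [0.0174, 0.0366, 0.0056, -0.0034, 0.0612, -0.0178, -0.4], [0.0174, 0.0366, 0.0056, -0.0034, 0.0612, -0.0178, -0.4], [0.0174, 0.0366, 0.0056, -0.0034, 0.0612, -0.0178, -0.4], [0.0174, 0.0366, 0.0056, -0.0034, 0.0612, -0.0178, -0.4], [0.0174, 0.0366, 0.0056, -0.0034, 0.0612, -0.0178, -0.4], [0.0174, 0.0366, 0.0056, -0.0034, 0.0612, -0.0178, -0.4], [0.0174, 0.0366, 0.0056, -0.0034, 0.0612, -0.0178, -0.4]]])

```text
clock: 6.45
eef_pos: [556.8, 32.0, 315.4]
tcp_rot: [3.136, -0.007, 1.545]
contact_force: [0.5, -0.3, 0.1]
opening: 0.303
grasp_force: 0.0
```

Call:
send_rows(moves=[[[0, 0, 0, 0, 0, 0, -0.4], [0, 0, 0, 0, 0, 0, -0.4]]])

```text
clock: 6.65
eef_pos: [556.5, 30.6, 314.8]
tcp_rot: [3.134, -0.007, 1.548]
contact_force: [-0.6, -0.8, 0.7]
opening: 0.301
grasp_force: 0.0
```

Run:
```python
from h import *
delta(RT,[560,36,320])
f=grab('wrist');save(f,'w2');print(proj(f,[[646,97,91],[639,-24,91],[691,-88,115],[697,151,115]]))
```

```text
t 6.65 d [0.0035 0.0054 0.0052] rv [-0.007   0.0077 -0.0067] |d| 0.008 |rv| 0.012
F [-0.6 -0.8  0.7] q [0.05 0.18 1.71 0.01 1.24 0.07] tcp [556.5  30.6 314.8] op 0.3
[[376.3063252   99.53262886]
 [362.46046467 222.4996322 ]
 [415.74066709 288.38469409]
 [450.99771     29.23406411]]
```

View pics/w2.png

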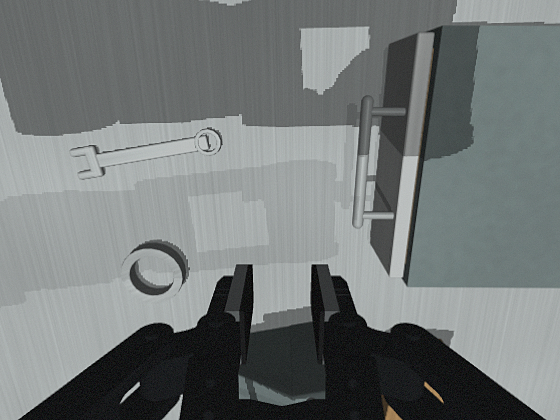

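The wrist picture shows the handle bar running from (368,97) to (358,226), the tester's top edge from (440,28) to (405,285), and the wrench's ring end at (210,140).

Run:
```python
from h import *
np.set_printoptions(suppress=True,precision=1)
f=load('w2');h=onz(f,[(368,98),(358,225)],91);print(h,h.mean(0),np.diff(h,axis=0));print(onz(f,[(441,28),(405,285)],115)); print('wrench',onz(f,[(221,140),(72,150)],5))
print('front',onz(f,[(416,34),(391,276)],110))
delta(RT,[h[:,0].mean(),h[:,1].mean(),170])
```

```text
[[638.3  98.5  91. ]
 [634.5 -26.6  91. ]] [636.4  36.   91. ] [[  -3.7 -125.2    0. ]]
[[688.8 152.1 115. ]
 [679.7 -83.8 115. ]]
wrench [[486.3  51.8   5. ]
 [308.7  44.1   5. ]]
front [[670.8 148.8 110. ]
 [666.4 -76.  110. ]]
t 6.7 d [ 0.1  0.  -0.1] rv [-0.  0. -0.] |d| 0.166 |rv| 0.012
F [ 0.1  0.1 -0.2] q [0.1 0.2 1.7 0.  1.2 0.1] tcp [555.9  29.6 315.1] op 0.3
```

Call:
send_rows(moves=[[[0.02, 0.0016, -0.036, -0.002, 0.002, -0.002, -0.4], [0.02, 0.0016, -0.036, -0.002, 0.002, -0.002, -0.4], [0.02, 0.0016, -0.036, -0.002, 0.002, -0.002, -0.4], [0.02, 0.0016, -0.036, -0.001, 0.002, -0.001, -0.4], [0, 0, 0, 0, 0, 0, -0.4], [0, 0, 0, 0, 0, 0, -0.4]]])

```text
clock: 7.3
eef_pos: [635.3, 34.5, 172.2]
tcp_rot: [3.142, 0.0, 1.536]
contact_force: [0.7, -0.1, -0.1]
opening: 0.298
grasp_force: 0.0
```

Run:
```python
from h import *
delta(RT,[637,36,89])
f=grab('wrist');save(f,'w3');print(proj(f,[[639,98,91],[635,-26,91]]))
```

```text
t 7.3 d [ 0.0017  0.0015 -0.0832] rv [0.0002 0.0001 0.0048] |d| 0.083 |rv| 0.005
F [ 0.7 -0.1 -0.1] q [ 0.05  0.45  1.67 -0.    1.02  0.09] tcp [635.3  34.5 172.2] op 0.3
[[285.81000279 117.08024172]
 [285.60884036 309.09179973]]
```

View pics/w3.png

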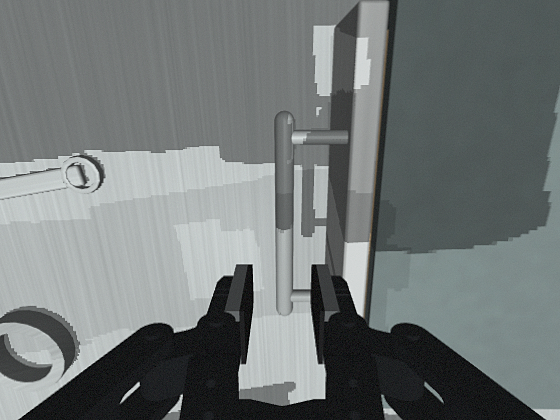

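The bar lies at u≈284, centred between the fingers and as predicted. Descending and gripping.

Call:
send_rows(moves=[[[0.0005, 0.0005, -0.021, 0, 0, 0, -0.4], [0.0005, 0.0005, -0.021, 0, 0, 0, -0.4], [0, 0.0005, -0.021, 0, 0, 0.003, -0.4], [0, 0, -0.02, 0, 0, 0, -0.4], [0, 0, 0, 0, 0, 0, -0.4], [0, 0, 0, 0, 0, 0, -0.4]]])

```text
clock: 7.95
eef_pos: [638.0, 36.8, 92.0]
tcp_rot: [3.137, -0.0, 1.54]
contact_force: [0.3, 0.5, 0.2]
opening: 0.298
grasp_force: 0.0
```

Call:
send_rows(moves=[[[0, 0, 0, 0, 0, 0, -1], [0, 0, 0, 0, 0, 0, -1], [0, 0, 0, 0, 0, 0, -1], [0, 0, 0, 0, 0, 0, -1], [0, 0, 0, 0, 0, 0, -1]]], grip_force=60)

```text
clock: 8.45
eef_pos: [636.7, 37.0, 92.3]
tcp_rot: [3.14, 0.0, 1.54]
contact_force: [-9.3, 0.2, 12.3]
opening: 0.104
grasp_force: 58.6
```

Call:
send_rows(moves=[[[-0.005, 0.0002, 0, 0, 0, 0, -1], [-0.01, 0.0003, 0, 0, 0, 0, -1], [-0.017, 0.0005, 0, 0, 0, 0, -1], [-0.017, 0.0005, 0, 0, 0, 0, -1], [-0.017, 0.0005, 0, 0, 0, 0, -1], [-0.017, 0.0005, 0, 0, 0, 0, -1], [-0.017, 0.0005, 0, 0, 0, 0, -1], [-0.017, 0.0005, 0, 0, 0, 0, -1], [-0.017, 0.0005, 0, 0, 0, 0, -1], [-0.01, 0.0003, 0, 0, 0, 0, -1]]])

```text
clock: 9.45
eef_pos: [494.5, 41.5, 92.3]
tcp_rot: [3.134, -0.001, 1.54]
contact_force: [1.7, -1.3, 11.9]
opening: 0.102
grasp_force: 60.1
```

Call:
send_rows(moves=[[[-0.008, 0.0002, 0, 0, 0, 0, -1], [-0.006, 0.0002, 0, 0, 0, 0, -1], [-0.004, 0.0001, 0, 0, 0, 0, -1], [0, 0, 0, 0, 0, 0, -1], [0, 0, 0, 0, 0, 0, -1]]])

```text
clock: 9.95
eef_pos: [477.2, 42.1, 92.2]
tcp_rot: [3.134, -0.001, 1.54]
contact_force: [-1.2, -0.6, 16.8]
opening: 0.105
grasp_force: 60.6
```

Call:
send_rows(moves=[[[-0.003, 0.0001, 0, 0, 0, 0, -1], [-0.002, 0.0001, 0, 0, 0, 0, -1], [-0.0015, 0, 0, 0, 0, 0, -1], [0, 0, 0, 0, 0, 0, -1], [0, 0, 0, 0, 0, 0, -1]]])

```text
clock: 10.45
eef_pos: [471.0, 42.3, 92.2]
tcp_rot: [3.134, -0.001, 1.54]
contact_force: [0.1, -0.7, 16.0]
opening: 0.109
grasp_force: 60.6
```

Call:
send_rows(moves=[[[-0.001, 0, 0, 0, 0, 0, -1], [0, 0, 0, 0, 0, 0, -1], [0, 0, 0, 0, 0, 0, -1]]])

```text
clock: 10.75
eef_pos: [471.0, 42.3, 92.3]
tcp_rot: [3.132, -0.001, 1.54]
contact_force: [3.6, -0.9, 12.0]
opening: 0.106
grasp_force: 60.1
```

Call:
send_rows(moves=[[[-0.0015, 0, 0, 0, 0, 0, -1], [0, 0, 0, 0, 0, 0, -1], [0, 0, 0, 0, 0, 0, -1]]])

```text
clock: 11.05
eef_pos: [471.0, 42.3, 92.3]
tcp_rot: [3.129, -0.001, 1.54]
contact_force: [9.4, -1.5, 5.8]
opening: 0.108
grasp_force: 59.5
```

Call:
send_rows(moves=[[[0.001, 0, 0, 0, 0, 0, -0.4], [0, 0, 0, 0, 0, 0, -0.4], [0, 0, 0, 0, 0, 0, -0.4], [0, 0, 0, 0, 0, 0, -0.4]]])

```text
clock: 11.45
eef_pos: [467.1, 42.1, 90.0]
tcp_rot: [3.139, 0.0, 1.54]
contact_force: [0.5, 0.1, 0.4]
opening: 0.301
grasp_force: 0.0
```

Call:
send_rows(moves=[[[0.004, 0, 0, 0, 0, 0, -0.4], [0, 0, 0.03, 0, 0, 0, -0.4], [0, 0, 0.04, 0, 0, 0, -0.4], [0, 0, 0.04, 0, 0, 0, 1], [0.025, -0.01, 0.035, 0, 0, 0, 1], [0.025, -0.01, 0.035, 0, 0, 0, 1], [0.025, -0.01, 0.035, 0, 0, 0, 1], [0.025, -0.01, 0.02, 0, 0, 0, 1], [0, 0, 0, 0, 0, 0, 1], [0, 0, 0, 0, 0, 0, 1]]])

```text
clock: 12.45
eef_pos: [571.5, 2.0, 324.5]
tcp_rot: [3.14, -0.0, 1.539]
contact_force: [-0.4, -0.3, -1.3]
opening: 0.997
grasp_force: 0.0
```

Run:
```python
from h import *
f=grab('wrist');save(f,'w4');save(grab('side'),'side1');save(grab('scene'),'scene1');print(proj(f,[[471,42,91],[600,35,96]]),sense()['eef_pos'])
```

```text
[[177.33364104 131.37161667]
 [310.68082963 135.17463279]] [570.26448413   2.41165574 323.62080499]
```

View pics/w4.png

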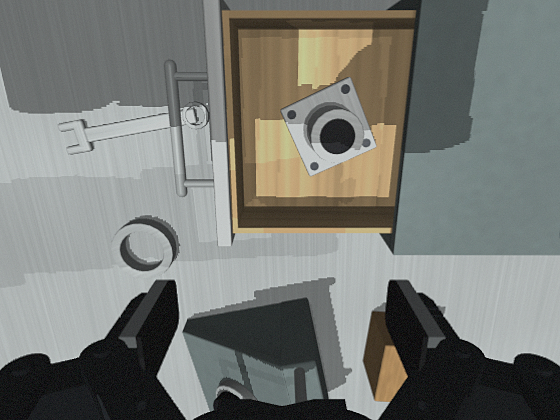

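The drawer is open and the housing stands flange-down: flange corners at (350,79), (376,148), (311,176) and (281,107), bore near (338,136).

Run:
```python
from h import *
np.set_printoptions(suppress=True,precision=1)
f=load('w4')
c=onz(f,[(350,79),(376,148),(311,176),(281,107)],34);print(c,c.mean(0),np.linalg.norm(c-np.roll(c,1,0),axis=1))
m=cv2.inRange(f['img'],(0,0,0),(40,40,40));nn,l,st,ce=cv2.connectedComponentsWithStats(m);k=l[137,340];print(ce[k],st[k],onz(f,[ce[k]],96))
print('face/walls',onz(f,[(225,120),(415,120),(396,250),(222,15),(222,235)],93),onz(f,[(405,150)],115))
for nme in('side1','scene1'):
    g=load(nme);print(nme,proj(g,[[c[:,0].mean(),c[:,1].mean(),96]]))
t=[c[:,0].mean(),c[:,1].mean()]
RG=tgt([0,0,-1],[-1,0,0]);delta(RG,[*t,200])
```

```text
[[647.2  84.9  34. ]
 [679.1   9.6  34. ]
 [604.8 -20.8  34. ]
 [572.2  58.2  34. ]] [625.8  33.   34. ] [79.7 81.7 80.3 85.6]
[337.9 133.5] [321 119  34  35 668] [[626.1  35.8  96. ]]
face/walls [[518.4  51.5  93. ]
 [699.9  45.7  93. ]
 [691.4 -90.9  93. ]
 [523.2 140.9  93. ]
 [505.4 -67.4  93. ]] [[685.3  21.3 115. ]]
side1 [[281.2 226.5]]
scene1 [[290.9 224.7]]
t 12.6 d [ 0.1  0.  -0.1] rv [-0.   0.   1.6] |d| 0.139 |rv| 1.601
F [0.9 0.3 0.2] q [0.  0.2 1.7 0.  1.3 0. ] tcp [570.3   2.4 323.6] op 1.0
```

Call:
send_rows(moves=[[[0.0056, 0.0032, -0.008, 0, 0, 0.134, 1], [0.0056, 0.0032, -0.008, 0, 0, 0.134, 1], [0.0056, 0.0032, -0.008, 0, 0, 0.134, 1], [0.0056, 0.0032, -0.008, 0, 0, 0.134, 1], [0.0056, 0.0032, -0.008, 0, 0, 0.134, 1], [0.0056, 0.0032, -0.01, 0, 0, 0.134, 1], [0.0056, 0.0032, -0.01, 0, 0, 0.134, 1], [0.0056, 0.0032, -0.01, 0, 0, 0.134, 1], [0.0056, 0.0032, -0.01, 0, 0, 0.134, 1], [0.0056, 0.0032, -0.01, 0, 0, 0.134, 1]]])

```text
clock: 13.6
eef_pos: [626.6, 34.6, 233.7]
tcp_rot: [3.139, -0.002, 2.886]
contact_force: [-0.3, 1.1, -0.1]
opening: 1.0
grasp_force: 0.0
```

Call:
send_rows(moves=[[[0, 0, -0.01, 0, 0, 0.134, 1], [0, 0, -0.01, 0, 0, 0.128, 1], [0, 0, 0, 0, 0, 0, 1], [0, 0, 0, 0, 0, 0, 1]]])

```text
clock: 14.0
eef_pos: [626.9, 34.3, 214.6]
tcp_rot: [3.139, -0.001, 3.139]
contact_force: [0.3, 0.1, 0.8]
opening: 1.002
grasp_force: 0.0
```

Run:
```python
from h import *
RG=tgt([0,0,-1],[-1,0,0]);delta(RG,[626,34.5,72])
f=grab('wrist');save(f,'w5');print(proj(f,[[626,34.5,96],[600,34.5,96],[626,8.5,96],[626,60.5,96]]).round(0))
```

```text
t 14.0 d [-0.0009  0.0002 -0.1426] rv [-0.0028 -0.0013  0.003 ] |d| 0.143 |rv| 0.004
F [0.3 0.1 0.8] q [ 0.05  0.39  1.66  0.    1.09 -1.52] tcp [626.9  34.3 214.6] op 1.0
[[284. 208.]
 [284. 172.]
 [247. 208.]
 [321. 207.]]
```

View pics/w5.png

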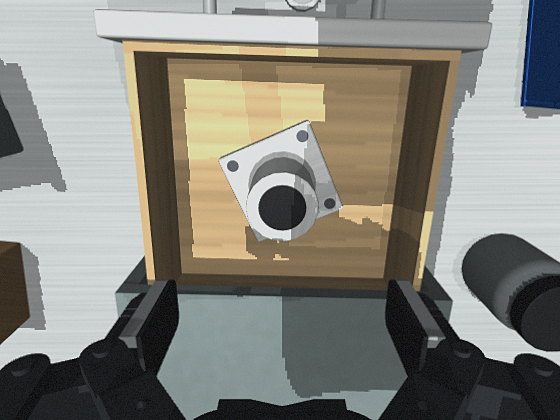

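The hub is at about (282,207), as predicted, and both fingers have room. Descending and gripping.

Call:
send_rows(moves=[[[0, 0, -0.03, 0, 0, 0, 1], [0, 0, -0.03, 0, 0, 0, 1], [0, 0, -0.03, 0, 0, 0, 1], [0, 0, -0.03, 0, 0, 0, 1], [-0.0005, -0.0005, -0.015, 0, 0, 0, 1], [0, 0, -0.009, 0, 0, 0, 1], [0, 0, 0, 0, 0, 0, 1], [0, 0, 0, 0, 0, 0, 1]]])

```text
clock: 14.85
eef_pos: [628.0, 33.6, 72.2]
tcp_rot: [3.139, 0.002, 3.142]
contact_force: [0.0, -0.4, 0.5]
opening: 1.004
grasp_force: 0.0
```

Call:
send_rows(moves=[[[0, 0, 0, 0, 0, 0, -1], [0, 0, 0, 0, 0, 0, -1], [0, 0, 0, 0, 0, 0, -1], [0, 0, 0, 0, 0, 0, -1], [0, 0, 0, 0, 0, 0, -1], [0, 0, 0, 0, 0, 0, -1]]], grip_force=50)

```text
clock: 15.45
eef_pos: [628.1, 33.8, 72.4]
tcp_rot: [3.139, 0.002, -3.141]
contact_force: [-0.3, 0.5, 6.6]
opening: 0.597
grasp_force: 51.9
```

Call:
send_rows(moves=[[[0, 0, 0.005, 0, 0, 0, -1], [0, 0, 0.015, 0, 0, 0, -1], [0, 0, 0.025, 0, 0, 0, -1], [0, 0, 0.025, 0, 0, 0, -1], [0, 0, 0.025, 0, 0, 0, -1], [0, 0, 0.025, 0, 0, 0, -1], [0, 0, 0.02, 0, 0, 0, -1], [0, 0, 0, 0, 0, 0, -1], [0, 0, 0, 0, 0, 0, -1]]])

```text
clock: 16.35
eef_pos: [627.0, 33.6, 211.3]
tcp_rot: [3.139, 0.001, -3.141]
contact_force: [-0.1, 0.5, -3.5]
opening: 0.598
grasp_force: 52.9
```

Run:
```python
from h import *
np.set_printoptions(suppress=True,precision=1)
ry=.15; RG=tgt([0,0,-1],[-1,0,0])
delta(RG,[443,320,215])
save(grab('side'),'side2');S=load('side2')
f=S;hsv=cv2.cvtColor(f['img'],cv2.COLOR_RGB2HSV); m=cv2.inRange(hsv,(105,120,40),(125,255,255)); q=np.zeros_like(m); q[170:280,80:220]=m[170:280,80:220]
q=cv2.morphologyEx(q,cv2.MORPH_CLOSE,np.ones((5,5))); ct=max(cv2.findContours(q,0,2)[0],key=cv2.contourArea); hu=cv2.approxPolyDP(cv2.convexHull(ct),3,True).reshape(-1,2); print(hu.tolist())
```

```text
t 16.35 d [-0.2  0.3  0. ] rv [-0.  0. -0.] |d| 0.34 |rv| 0.003
F [-0.1  0.5 -3.5] q [ 0.1  0.4  1.7  0.   1.1 -1.5] tcp [627.   33.6 211.3] op 0.6
[[206, 208], [207, 223], [137, 266], [95, 232], [91, 219], [162, 181]]
```

Holding it (opening matches the 52 mm hub). Carrying it to the tray.

Call:
send_rows(moves=[[[-0.01, 0.015, 0, 0, 0, 0, -1], [-0.02, 0.031, 0, 0, 0, 0, -1], [-0.022, 0.035, 0, 0, 0, 0, -1], [-0.022, 0.035, 0, 0, 0, 0, -1], [-0.022, 0.035, 0, 0, 0, 0, -1], [-0.022, 0.035, 0, 0, 0, 0, -1], [-0.022, 0.035, 0, 0, 0, 0, -1], [-0.022, 0.035, 0, 0, 0, 0, -1], [-0.015, 0.022, 0, 0, 0, 0, -1], [-0.007, 0.01, 0, 0, 0, 0, -1]]])

```text
clock: 17.4
eef_pos: [440.5, 323.3, 209.9]
tcp_rot: [3.14, -0.002, -3.139]
contact_force: [0.8, -0.7, -4.1]
opening: 0.598
grasp_force: 53.1
```

Call:
send_rows(moves=[[[0, 0, -0.02, 0, 0, 0, -1], [0, 0, -0.02, 0, 0, 0, -1], [0, 0, -0.02, 0, 0, 0, -1], [0, 0, -0.01, 0, 0, 0, -1], [0, 0, 0, 0, 0, 0, -1], [0, 0, 0, 0, 0, 0, -1]]])

```text
clock: 18.0
eef_pos: [443.3, 321.5, 141.2]
tcp_rot: [3.139, -0.0, -3.141]
contact_force: [-0.1, 0.4, -3.6]
opening: 0.6
grasp_force: 53.2
```

Run:
```python
from h import *
RG=tgt([0,0,-1],[-1,0,0]);delta(RG,[443,322,56])
f=grab('wrist');save(f,'w6')
print(proj(f,[[325,389.5,50],[538.5,422.5,50],[561,249,50],[347,229,50]]).round(0).tolist())
```

```text
t 18.0 d [-0.0003  0.0005 -0.0852] rv [-0.0027 -0.0001 -0.0001] |d| 0.085 |rv| 0.003
F [-0.1  0.4 -3.6] q [ 0.62  0.36  1.89  0.    0.88 -0.95] tcp [443.3 321.5 141.2] op 0.6
[[412.0, 15.0], [424.0, 346.0], [186.0, 371.0], [116.0, 59.0]]
```

View pics/w6.png

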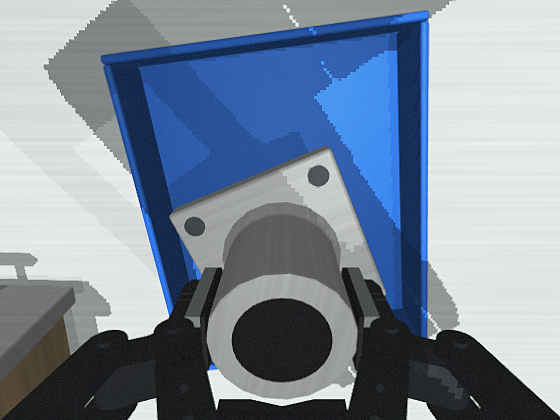

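The tray's far corners at (105,58) and (427,14) match the prediction, and the housing is upright and centred. Lowering, then creeping to contact.

Call:
send_rows(moves=[[[0, 0, -0.02, 0, 0, 0, -1], [0, 0, -0.02, 0, 0, 0, -1], [0, 0, -0.02, 0, 0, 0, -1], [0, 0, -0.012, 0, 0, 0, -1], [0, 0, -0.006, 0, 0, 0, -1], [0, 0, -0.003, 0, 0, 0, -1], [0, 0, 0, 0, 0, 0, -1], [0, 0, 0, 0, 0, 0, -1]]])

```text
clock: 18.85
eef_pos: [443.7, 321.9, 60.8]
tcp_rot: [3.138, 0.001, -3.141]
contact_force: [-0.3, -0.3, -3.4]
opening: 0.6
grasp_force: 53.1
```

Call:
send_rows(moves=[[[0, 0, -0.002, 0, 0, 0, -1], [0, 0, 0, 0, 0, 0, -1], [0, 0, 0, 0, 0, 0, -1]]])

```text
clock: 19.15
eef_pos: [443.3, 321.7, 58.2]
tcp_rot: [3.139, 0.0, -3.141]
contact_force: [-0.2, 0.5, -3.3]
opening: 0.594
grasp_force: 53.2
```

Call:
send_rows(moves=[[[0, 0, -0.0015, 0, 0, 0, -1], [0, 0, 0, 0, 0, 0, -1], [0, 0, 0, 0, 0, 0, -1]]])

```text
clock: 19.45
eef_pos: [443.1, 321.6, 56.5]
tcp_rot: [3.139, -0.0, -3.141]
contact_force: [-0.5, -0.1, -4.0]
opening: 0.598
grasp_force: 53.2
```

Call:
send_rows(moves=[[[0, 0, -0.001, 0, 0, 0, -1], [0, 0, 0, 0, 0, 0, -1], [0, 0, 0, 0, 0, 0, -1]]])

```text
clock: 19.75
eef_pos: [443.2, 321.6, 55.5]
tcp_rot: [3.139, 0.0, -3.141]
contact_force: [-1.3, 0.5, -3.1]
opening: 0.597
grasp_force: 53.2
```

Call:
send_rows(moves=[[[0, 0, -0.0008, 0, 0, 0, -1], [0, 0, 0, 0, 0, 0, -1], [0, 0, 0, 0, 0, 0, -1]]])

```text
clock: 20.05
eef_pos: [443.2, 321.7, 55.4]
tcp_rot: [3.139, 0.0, -3.141]
contact_force: [-1.7, -1.3, 5.9]
opening: 0.599
grasp_force: 54.0
```

It's in contact (+6 N) at the predicted height. Releasing and retreating.

Call:
send_rows(moves=[[[0, 0, 0, 0, 0, 0, 0.5], [0, 0, 0, 0, 0, 0, 0.8], [0, 0, 0, 0, 0, 0, 1], [0, 0, 0, 0, 0, 0, 1], [0, 0, 0, 0, 0, 0, 1], [0, 0, 0.01, 0, 0, 0, 1], [0, 0, 0.03, 0, 0, 0, 1], [0, 0, 0.04, 0, 0, 0, 1], [0, 0, 0.04, 0, 0, 0, 1], [0, 0, 0.04, 0, 0, 0, 1]]])

```text
clock: 21.05
eef_pos: [442.9, 321.4, 217.0]
tcp_rot: [3.139, 0.0, -3.141]
contact_force: [1.0, 0.5, 0.8]
opening: 1.001
grasp_force: 0.0
```

Call:
send_rows(moves=[[[-0.01, 0.02, 0.04, 0, 0, 0, 1], [-0.01, 0.02, 0.04, 0, 0, 0, 1], [0, 0, 0.04, 0, 0, 0, 1], [0, 0, 0, 0, 0, 0, 1], [0, 0, 0, 0, 0, 0, 1]]])

```text
clock: 21.55
eef_pos: [423.3, 361.8, 336.2]
tcp_rot: [3.137, 0.002, -3.141]
contact_force: [-0.1, -0.4, -0.8]
opening: 1.0
grasp_force: 0.0
```

Run:
```python
from h import *
f=grab('side');save(f,'side3');C=grab('scene');save(C,'scene3')
m=cv2.inRange(f['img'],(0,0,0),(45,45,45)); nn,l,st,ce=cv2.connectedComponentsWithStats(m);print(ce[l[360,357]],proj(f,[[443,322,79]]))
cv2.imwrite('pics/fin.png',cv2.resize(f['img'][120:400,60:430,::-1],None,fx=2,fy=2))
```

```text
[356.87572254 360.48747592] [[147.44795175 203.53703052]]
```

View pics/fin.png

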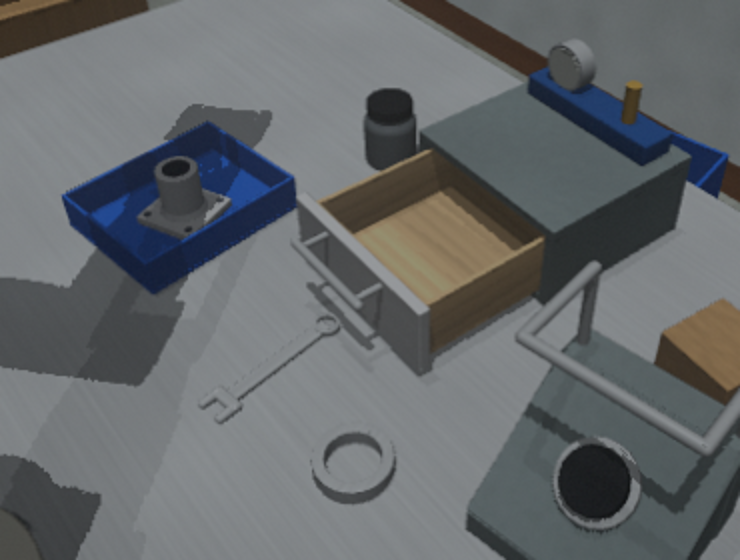

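The housing stands upright in the tray at crop (182,190), the drawer is fully out, the button is up at its original centroid, and the bystanders are where they were.

Run:
```python
from h import *
a=load('side1')['img'].astype(int);b=load('side3')['img'].astype(int)
d=np.abs(a-b).max(2)>40;print('drawer front changed px',d[215:310,200:280].sum(),sense()['contact_force'])
print(sign_off())
```

```text
drawer front changed px 1757 [-0.02010306 -0.11100493  0.5749345 ]
the job is handed in; nothing more can be done
None
```

The job is handed in: the button was pressed to its stop and came back up, the drawer was pulled to its stop and left open, and the housing stands upright in the tray. The final picture shows the wrench, ring, carton and jar in place. My last image check of the drawer front was inconclusive: many pixels changed between the two pictures, possibly shadows, and I did not look into it before handing in.

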